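# Turn the mirror cell face up against the cork board

## Task

The square mirror cell lies face down on the optical table in front of the cork board. Without gripping or lifting it, push it with the fingertips against the board's near edge, tip it up on that edge and push it over, so that it ends lying flat on the cork with its mirror facing up. Leave the cork board's other items and the things standing around undisturbed.

Things in the scene. Friction and masses are not known exactly. Their poses are not given: they have to be found in the camera images.
- cell: Mirror cell, about 0.22 kg: black square flange 90 x 90 mm, 8 mm thick, with a round metal bezel (74 mm across, 5 mm high) around the mirror on its face. It starts resting on the bezel, plain back up. Origin: centre of the bezel's face. z axis: from mirror to plain back (up at the start, down once flipped). x axis: towards the board at the start, within 0.25 rad of square to its edge; x, y parallel to the sides.
- cell_center (a point): Centre of the mirror cell, half-way through its 13 mm thickness: 6.5 mm above the table at the start, 15.5 mm when it lies on its back on the board. At the start the flange's underside is 5 mm above the table and its rim overhangs the bezel by 8 mm, so a fingertip kept within 5 mm of the table pushes on the flange's lower rim.
- board: The cork board, fixed to the table: 150 mm deep (its x), 260 mm wide (its y), 9 mm high, rigid. Origin: centre of its underside. Its x axis points away from the robot (turned up to 0.4 rad), its near edge is a straight upright step at x = -75 mm.
- board_edge (a point): Middle of the board's near top edge, 9 mm above the table; axes as the board's. The middle of the cell's leading side starts 12 to 45 mm short of this edge. Pressed against it with about 7 N, the cell's near rim sticks to the fingertips by friction and rises with them as they swing up on a 90 mm arc about this edge.
- tube: Bystander: black lens tube standing on the board's far left corner, 31 mm diameter, 40 mm high. Origin: centre of its underside.
- clamp: Bystander: flat black clamp bar lying on the board's far right corner, 60 x 26 x 12 mm. Origin: centre of its underside.
- post_a: Bystander: post in a holder standing on the table left of the cell, 40 mm across the foot, 83 mm high. Origin: centre of its underside.
- post_b: Bystander: post in a holder standing on the table right of the cell, 40 mm across the foot, 68 mm high. Origin: centre of its underside.
- driver: Bystander: screwdriver 160 mm long lying on the table farther right. Origin: under its middle.
- jar: Bystander: small closed jar standing on the table farther left, 50 mm diameter, 60 mm high. Origin: centre of its underside.
Not all that is in view belongs to the job. There is more than one size of the cell; the one meant has the size given above.

How it is judged:
By the outcome, as a careful person would: the job done as asked, in the order asked, and still so for the second after the job is handed in, with the robot touching nothing.
It also fails if it takes over 56 s, if anything falls off the work surface, if the arm or the gripper's body presses on something with over 40 N, if the wrist force passes 120 N, or if a joint passes its speed limit or range.

## Robot

A 6-joint arm with a two-finger parallel gripper is mounted at the origin on the work surface. World frame = base frame: x ahead of the robot, y to its left, z up, the work surface at z = 0. Lengths are in m, angles in degrees, forces in N, time in s.
With the tool pointing down it reaches from about 0.25 to 0.725 m from the base axis. Payload 9.7 kg.
Tool frame: the origin (TCP) lies on the centre line of the jaws, within the pads' length; the fingertips stand 22 mm ahead of it and the grasp point (between the pads) lies 3 mm ahead of it; z points along the fingers, y is the direction in which the jaws open and shut (so a half turn about z gives the same grasp; the last joint's range is limited). The gripper opens to 85 mm and grips with 20 to 120 N. Pads are 22 mm wide; open, the fingers measure 114 mm over their backs; the gripper's body (76 mm by 85 mm) begins 54 mm behind the grasp point. The pads swing forward as they close: fully open they stand 13 mm farther back than shut.
Start: joints at [-76.433, 4.979, 10.078, 95.1, 0, 90], TCP at [0.129, -0.535, 0.229] pointing down, gripper open.
Joint ranges: [-179.16, 179.16], [-48.56, 103.87], [-65.8, 70.77], [-126.05, 130.52], [-82.76, 87.17], [-180, 180]. Speed limits (degrees/s): [127.2, 127.2, 147.25, 180, 180, 180].

## Interface

Orientations are given as [roll, pitch, yaw] about the fixed x, y, z axes, in that order (R = Rz(yaw) Ry(pitch) Rx(roll)).
In Python, from workcell import monitor, eyes, job gives the robot as it stands. The module is installed in compiled form; this text tells all that it offers.
- The arm moves only by the tool drive_tool, never from a script. Its argument "plan" is a list of rows, each a list of 3 entries, a list of its own where there are three numbers: the opening, from 0 (shut) to 1 (fully open), then the shift along the world's x, y, z in m, then the turn about the world's z in degrees. In form: [[gripper, [x, y, z], yaw], ...]. A call has 1 to 10 rows; each row shifts and turns the commanded pose from where the row before left it; what a row does not reach is not made up. A row lasts 1/8 s, in which the tool goes at most 62.5 mm and 10.7 degrees, less where a joint would pass 70% of its speed; a pose out of reach is approached as far as the arm can. A call is refused whole if a number of a shift passes 0.0625 or a number of a turn 10.7, either way. A call with a gripper value outside its range is refused whole. The fingers move at their own pace and stop on an object; "grip_force" is the grip in N (left out, the last holds). Time passes only in rows, so rows that do not move let the fingers close. It gives the time, the measured TCP pose, the force and the opening at its end, in the units of the state.
- monitor.get_obs(): the state, without advancing time (a new reading comes with each control period).
- eyes.camera(name): name is "scene" or "side" or "wrist"; returns (picture, depth): 480x640x3 uint8, red, green, blue; 480x640 float32, m along the optical axis (not along the pixel's ray), 0 where there is no reading.
- eyes.camera_params(name): a dict with "fx", "fy", "cx", "cy" (pixels), "extrinsics" (4x4, takes a point from world to camera coordinates); the wrist camera has in their place "mount" (4x4, takes a point from camera to tool coordinates, whose origin is the TCP and whose axes are the flange's). Camera axes: x right, y down, z forward; pixel columns grow to the right and rows downward; lengths in m; the calibration is good to about 2 mm. A picture is of the moment at which its call begins: read the wrist's pose just before it. camera_params takes no time and is no camera call.
- job.job_done(): hands the job in, once; it reports no verdict.
The state is a dict: "time": time; "q": joint angles; "qd": joint speeds; "joint_efforts": joint torques, N m; "ee_pos": TCP position; "tcp_rot": TCP orientation; "wrist_force": force on the tool from outside, world axes, zero at the start; "torque": the same for the moment, N m; "opening": finger opening in m.
Only numpy, scipy, OpenCV 4.12 (cv2) and the standard library are available. Lean on these libraries where they do the work, as an engineer would, in place of code of your own. Each camera call takes 0.05 s, during which the arm holds its last target.

## Working session

There is one attempt and no reset: what is moved stays moved. The work goes in short steps, Python scripts to look and compute and a tool call to move; the robot and the scene stay as the last step left them, time stands still between calls to the robot, and variables do not carry over. Pictures are saved under pics/ and viewed, and the job is handed in when it is done.

Besides the shell and the picture viewer there is one more tool, called after ">>>" as name(argument=value, ...) on one line, values as JSON. drive_tool: Moves the arm, as the interface text tells. Its arguments: {"type":"object","properties":{"plan":{"type":"array","items":{"type":"array"}},"grip_force":{"type":"number"}},"required":["plan"]}

```bash
mkdir -p pics; ls; python3 - <<'E'
from workcell import monitor, eyes, job
import cv2,numpy as np
print(monitor.get_obs())
for n in ["scene","side"]:
    p,d=eyes.camera(n); cv2.imwrite(f"pics/{n}0.png",p[:,:,::-1]); np.save(f"pics/{n}0.npy",d)
    print(n,eyes.camera_params(n))
print(eyes.camera_params("wrist"))
E
```

```text
pics
{'time': 0.0, 'q': array([-7.64310251e+01,  5.01053601e+00,  1.00339457e+01,  9.50990464e+01,
       -1.73305766e-03,  9.00003477e+01]), 'qd': array([ 0.06931918, -0.06933093, -0.00942406, -0.00875077, -0.12434448,
        0.0618793 ]), 'joint_efforts': array([-9.91179149e-04, -5.20381057e+01,  4.64806330e+01,  1.61302550e-02,
       -1.34362713e-04, -6.74567900e-06]), 'ee_pos': array([ 0.12897587, -0.53442527,  0.22878393]), 'tcp_rot': array([-1.79924363e+02,  1.73351519e-03,  1.35686295e+01]), 'wrist_force': array([0.66527686, 0.22795247, 0.05264256]), 'torque': array([-2.76124213e-06, -1.57911396e-02,  7.70236763e-04]), 'opening': 0.08518528827160977}
scene {'fx': 438.7761053212279, 'fy': 438.7761053212279, 'cx': 317.1512125305499, 'cy': 244.53979147009883, 'extrinsics': array([[-0.17940445,  0.9835021 ,  0.02318772,  0.07392324],
       [ 0.63343366,  0.13351704, -0.76219092, -0.32816392],
       [-0.75271232, -0.12205256, -0.64693688,  1.31526591],
       [ 0.        ,  0.        ,  0.        ,  1.        ]])}
side {'fx': 478.35538205311036, 'fy': 478.35538205311036, 'cx': 320.3777776006206, 'cy': 239.49665138557484, 'extrinsics': array([[ 0.99862828, -0.05234894, -0.0010716 , -0.56220763],
       [-0.03629044, -0.67724747, -0.73485976,  0.05293728],
       [ 0.0377434 ,  0.73389063, -0.67821824,  1.04216621],
       [ 0.        ,  0.        ,  0.        ,  1.        ]])}
{'fx': 352.1416512786555, 'fy': 352.1416512786555, 'cx': 317.247015825448, 'cy': 238.2033166538764, 'mount': array([[-2.04042676e-04, -9.64242992e-01, -2.65019641e-01,
         6.75373357e-02],
       [ 9.99999067e-01,  1.61265778e-04, -1.35666127e-03,
        -1.38683664e-04],
       [ 1.35088972e-03, -2.65019671e-01,  9.64242060e-01,
        -1.44824478e-01],
       [ 0.00000000e+00,  0.00000000e+00,  0.00000000e+00,
         1.00000000e+00]])}
```

View pics/scene0.png

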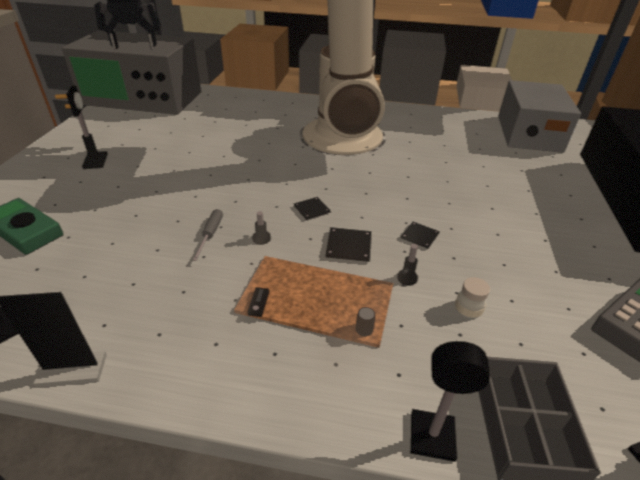

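View pics/side0.png

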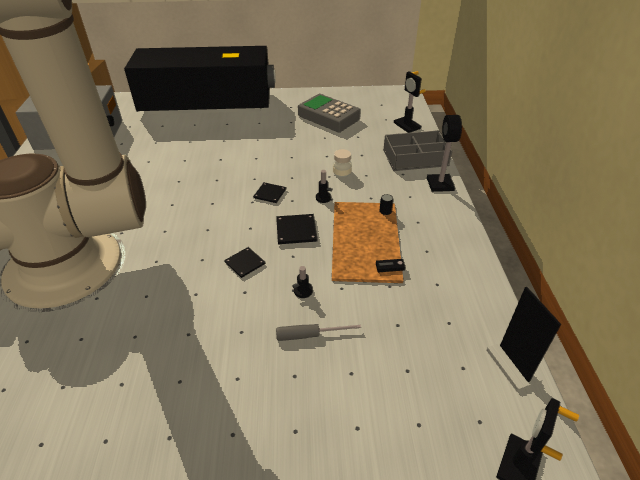

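Candidates for the cell in the scene view are dark squares at (349,244), (312,208) and (420,235). In the side view they are at (297,229), (245,262) and (270,192). The large one directly before the cork should be the 90 mm cell; I'll check it in a crop.

```bash
python3 - <<'E'
import cv2
s=cv2.imread("pics/scene0.png"); cv2.imwrite("pics/sc_crop.png",cv2.resize(s[190:350,230:430],None,fx=4,fy=4,interpolation=cv2.INTER_CUBIC)[:600])
cv2.imwrite("pics/sc_crop.png",cv2.resize(s[195:345,230:430],None,fx=4,fy=4,interpolation=cv2.INTER_CUBIC))
s=cv2.imread("pics/side0.png"); cv2.imwrite("pics/sd_crop.png",cv2.resize(s[165:315,220:420],None,fx=4,fy=4,interpolation=cv2.INTER_CUBIC))
E
```

```text
(no output)
```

View pics/sc_crop.png

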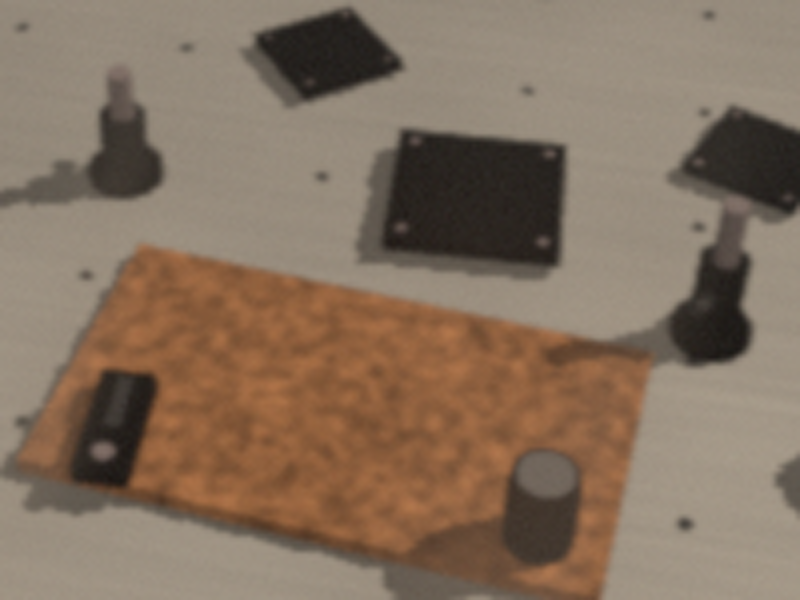

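View pics/sd_crop.png

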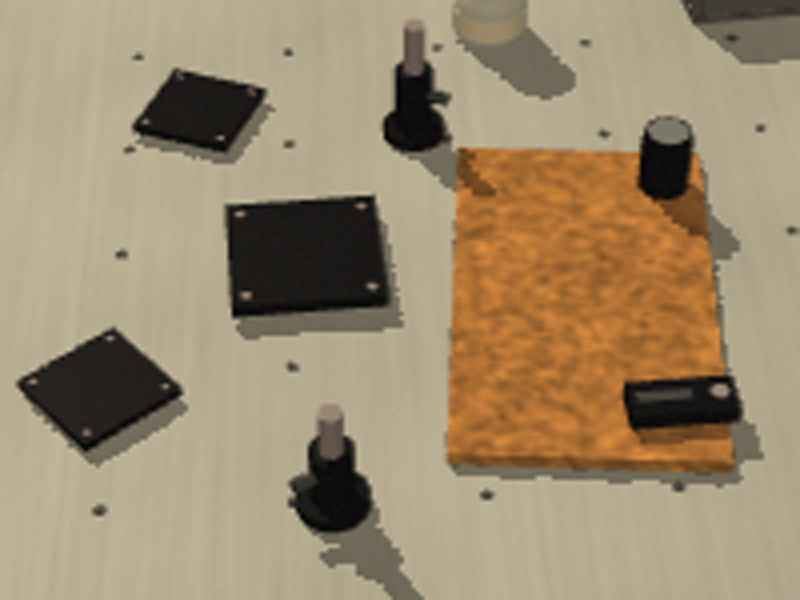

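```bash
cat > h.py <<'E'
import numpy as np
from workcell import eyes
def ray(name,uv,z,T=None):
    P=eyes.camera_params(name); E=P["extrinsics"] if T is None else T
    d=np.array([(uv[0]-P["cx"])/P["fx"],(uv[1]-P["cy"])/P["fy"],1.])
    R=E[:3,:3];t=E[:3,3]; o=-R.T@t; w=R.T@d
    return o+w*(z-o[2])/w[2]
E
python3 - <<'E'
from h import *
np.set_printoptions(precision=4,suppress=True)
def go(name,off,L):
    for k,(u,v),z in L: print(name,k,ray(name,((u+.5)/4-.5+off[0],(v+.5)/4-.5+off[1]),z)*1000)
go("scene",(230,195),[("cNR",(403,129),.013),("cNL",(566,145),.013),("cFL",(558,266),.005),("cFR",(384,248),.005),
 ("bNR",(140,244),.009),("bNL",(652,352),.009),("bFL",(603,598),.009),("bFR",(15,460),.009),
 ("postb",(125,193),0),("posta",(709,360),0)])
go("side",(220,165),[("cNL",(227,205),.013),("cFL",(374,196),.013),("cFR",(389,303),.005),("cNR",(234,316),.005),
 ("bNL",(459,148),.009),("bFL",(700,153),.009),("bFR",(733,458),.009),("bNR",(448,458),.009),
 ("postb",(333,530),0),("posta",(414,150),0),("small1",(85,450),0),("small1l",(113,329),.013),("small1N",(18,380),.013),("small1F",(183,390),.01),
 ("small2N",(135,125),.01),("small2F",(266,95),.01),("tube",(666,198),.009),("clampL",(625,383),.021),("clampR",(630,428),.009)])
E
```

```text
scene cNR [465.0784  38.542   13.    ]
scene cNL [460.5597 126.7023  13.    ]
scene cFL [549.1074 131.1947   5.    ]
scene cFR [553.682   43.1943   5.    ]
scene bNR [580.2861 -76.884    9.    ]
scene bNL [604.8791 180.4956   9.    ]
scene bFL [752.4495 167.7474   9.    ]
scene bFR [729.0996 -92.2295   9.    ]
scene postb [533.3133 -98.6212   0.    ]
scene posta [595.5112 208.444    0.    ]
side cNL [464.3362 122.3486  13.    ]
side cFL [552.1912 126.0445  13.    ]
side cFR [557.0927  39.9352   5.    ]
side cNR [469.1163  33.823    5.    ]
side bNL [606.9301 174.6554   9.    ]
side bFL [755.3697 161.6773   9.    ]
side bFR [730.0969 -92.5218   9.    ]
side bNR [582.0029 -84.6124   9.    ]
side postb [ 520.944  -122.6241    0.    ]
side posta [579.6096 185.5612   0.    ]
side small1 [391.2879 -60.4145   0.    ]
side small1l [402.7715  18.2902  13.    ]
side small1N [353.9104 -19.0686  13.    ]
side small1F [442.7636 -28.44    10.    ]
side small2N [405.1348 207.5919  10.    ]
side small2F [487.3834 234.6599  10.    ]
side tube [727.7115 119.5688   9.    ]
side clampL [678.971  -46.6929  21.    ]
side clampR [679.5736 -68.3343   9.    ]
```

>>> drive_tool(plan=[[0.4, [0.025, 0.055, 0], -2], [0.4, [0.025, 0.055, 0], -2], [0.4, [0.025, 0.055, 0], -2], [0.4, [0.025, 0.055, 0], -2], [0.4, [0.025, 0.055, 0], -2], [0.4, [0.025, 0.055, 0], -2], [0.4, [0.025, 0.055, 0], -2], [0.4, [0.025, 0.055, 0], -2], [0.4, [0.025, 0.055, 0], -2], [0.4, [0.025, 0.055, 0], -1]], grip_force=60)

```text
time: 1.35
ee_pos: [0.3774, -0.0134, 0.2295]
tcp_rot: [-178.6, 0.0, -3.1]
wrist_force: [-0.1, -1.1, 1.4]
opening: 0.034
```

>>> drive_tool(plan=[[0.4, [0.025, 0.035, -0.03], 0], [0.4, [0.025, 0.035, -0.03], 0], [0.4, [0, 0, -0.03], 0], [0.4, [0, 0, 0], 0], [0.4, [0, 0, 0], 0]])

```text
time: 1.98
ee_pos: [0.4261, 0.0108, 0.1406]
tcp_rot: [-176.8, -0.0, -0.7]
wrist_force: [-0.1, 0.1, 0.1]
opening: 0.0341
```

```bash
cat > w.py <<'E'
import sys,cv2,numpy as np
from workcell import monitor, eyes
from h import *
n=sys.argv[1]; np.set_printoptions(precision=4,suppress=True)
o=monitor.get_obs(); print(o["time"],o["ee_pos"],o["tcp_rot"],o["wrist_force"],o["opening"])
p,d=eyes.camera("wrist"); cv2.imwrite(f"pics/w{n}.png",p[:,:,::-1]); np.savez(f"pics/w{n}.npz",d=d,p=o["ee_pos"],r=o["tcp_rot"])
E
python3 w.py 1
```

```text
1.975 [0.4261 0.0108 0.1406] [-176.792    -0.0112   -0.6509] [-0.0629  0.1051  0.1361] 0.034095345618064765
```

View pics/w1.png

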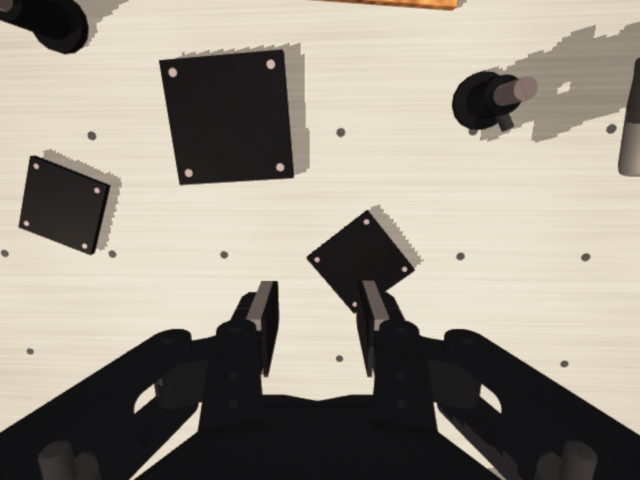

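The wrist view shows the big cell at (228,118), with small ones at (65,205) and (360,260). The fingers are still off to the right of it, because the last rows were clipped by the speed limit.

>>> drive_tool(plan=[[0.4, [0, 0.02, 0], -1], [0.4, [0, 0.02, 0], -1], [0.4, [0, 0.02, 0], -1], [0.4, [0, 0.012, 0], -1], [0.4, [0, 0, 0], -1], [0.4, [0, 0, 0], 0]])

```text
time: 2.78
ee_pos: [0.4252, 0.0192, 0.1396]
tcp_rot: [-174.1, 0.1, -1.3]
wrist_force: [0.5, 0.1, 1.1]
opening: 0.0341
```

```bash
python3 w.py 2
```

```text
2.775 [0.4252 0.0192 0.1396] [-174.0785    0.0655   -1.3364] [0.4521 0.0584 1.0541] 0.03409457327514981
```

View pics/w2.png

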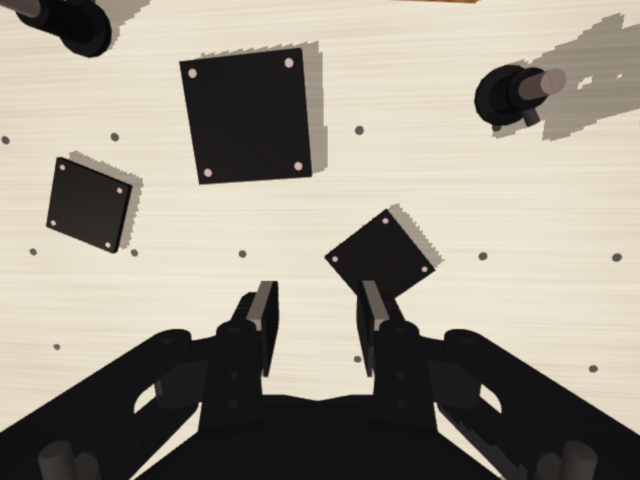

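```bash
python3 - <<'E'
from workcell import monitor
o=monitor.get_obs(); print(o["q"],o["qd"])
E
```

```text
[ -1.37893182 -13.06276498 -17.0526207   86.08244551   5.92018661
 179.94284996] [ 4.37076275e-01 -3.54476737e-04  4.17839425e-02  2.33366577e-02
  1.74358367e-01 -2.82772629e-02]
```

Joint 6 is at its 180° limit, so this yaw branch is blocked. I'll take the equivalent half turn, yaw ≈ 174.5°.

>>> drive_tool(plan=[[0.4, [0, 0, 0], 10], [0.4, [0, 0, 0], 10], [0.4, [0, 0.01, 0], 10], [0.4, [0, 0.01, 0], 10], [0.4, [0, 0.01, 0], 10], [0.4, [0, 0.01, 0], 10], [0.4, [0, 0.01, 0], 10], [0.4, [0, 0.01, 0], 10], [0.4, [0, 0, 0], 10], [0.4, [0, 0, 0], 10]])

```text
time: 4.08
ee_pos: [0.4252, 0.0798, 0.1395]
tcp_rot: [-174.1, 0.1, 99.1]
wrist_force: [0.2, -0.0, 0.2]
opening: 0.0341
```

>>> drive_tool(plan=[[0.4, [0, 0, 0], 10], [0.4, [0, 0, 0], 10], [0.4, [0, 0, 0], 10], [0.4, [0, 0, 0], 10], [0.4, [0, 0, 0], 10], [0.4, [0, 0, 0], 10], [0.4, [0, 0, 0], 10], [0.4, [0, 0, 0], 0], [0.4, [0, 0, 0], 0]])

```text
time: 5.2
ee_pos: [0.4252, 0.0796, 0.1396]
tcp_rot: [-174.1, 0.1, 168.5]
wrist_force: [0.5, -0.2, -0.4]
opening: 0.0342
```

```bash
python3 w.py 3
```

```text
5.2 [0.4252 0.0796 0.1396] [-174.0762    0.0676  168.4944] [ 0.5484 -0.1652 -0.3824] 0.03423230830778513
```

View pics/w3.png

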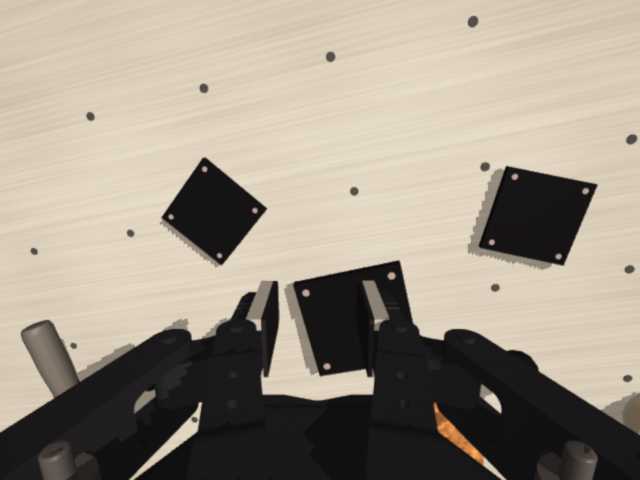

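The tool now straddles the cell's near side. It kept a 5.9° sideways tilt from the joint-limit episode. The front faces are still upright towards the push, so I'll push with the fingers shut; over the 29 mm width the tips differ by only about 3 mm.

>>> drive_tool(plan=[[0, [0, 0.004, -0.02], 6], [0, [0, 0.004, -0.02], 0], [0, [0, 0.004, -0.02], 0], [0, [0, 0, -0.02], 0], [0, [0, 0, -0.02], 0], [0, [0, 0, 0], 0], [0, [0, 0, 0], 0]])

```text
time: 6.12
ee_pos: [0.4255, 0.0917, 0.0403]
tcp_rot: [-174.1, 0.1, 174.7]
wrist_force: [0.8, -0.0, -0.2]
opening: 0.0
```

>>> drive_tool(plan=[[0, [0, 0, -0.01], 0], [0, [0, 0, -0.005], 0], [0, [0, 0, -0.001], 0], [0, [0, 0, 0], 0]])

```text
time: 6.62
ee_pos: [0.4252, 0.0917, 0.0236]
tcp_rot: [-174.1, 0.1, 174.7]
wrist_force: [-0.3, 0.1, 0.3]
opening: -0.0
```

```bash
cat > s.py <<'E'
import sys,cv2,numpy as np
from workcell import monitor, eyes
n=sys.argv[1]; np.set_printoptions(precision=4,suppress=True)
o=monitor.get_obs(); print(o["time"],o["ee_pos"],o["tcp_rot"],o["wrist_force"],o["opening"])
p,d=eyes.camera("side"); 
cv2.imwrite(f"pics/s{n}.png",cv2.resize(p[110:310,220:420,::-1],None,fx=3,fy=3,interpolation=cv2.INTER_CUBIC))
E
python3 s.py 4
```

```text
6.625 [0.4252 0.0917 0.0236] [-174.0768    0.0644  174.7096] [-0.2756  0.1194  0.2879] -3.210149927904437e-05
```

View pics/s4.png

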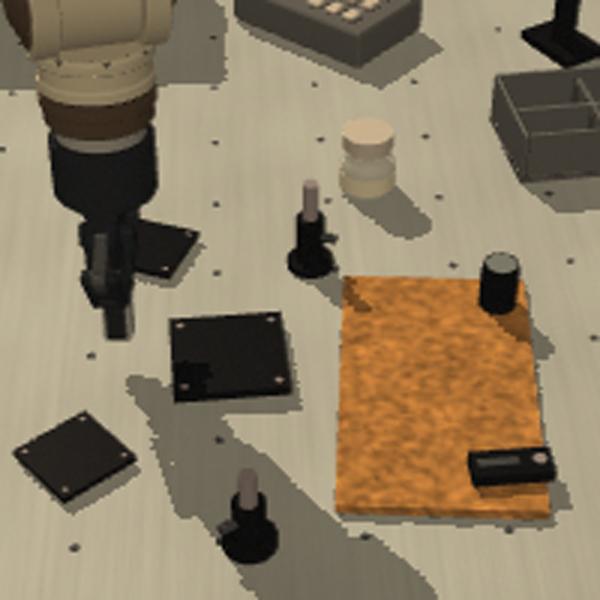

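The side view shows the closed fingertips at (118,335) behind the cell, touching nothing, and no table contact. The near rim is ahead at (172,375).

>>> drive_tool(plan=[[0, [0.008, -0.0008, 0.0007], 0], [0, [0.008, -0.0008, 0], 0], [0, [0.006, -0.0006, 0], 0], [0, [0.005, -0.0005, 0], 0], [0, [0.006, -0.0006, 0], 0], [0, [0.006, -0.0006, 0], 0], [0, [0.006, -0.0006, 0], 0], [0, [0.006, -0.0006, 0], 0], [0, [0.006, -0.0006, 0], 0], [0, [0, 0, 0], 0]])

```text
time: 7.92
ee_pos: [0.4825, 0.0859, 0.0242]
tcp_rot: [-174.1, 0.1, 174.7]
wrist_force: [0.2, -0.7, 0.7]
opening: 0.0001
```

```bash
python3 s.py 5
```

```text
7.925 [0.4825 0.0859 0.0242] [-174.0747    0.0599  174.6999] [ 0.1689 -0.7388  0.6983] 8.63373170864227e-05
```

View pics/s5.png

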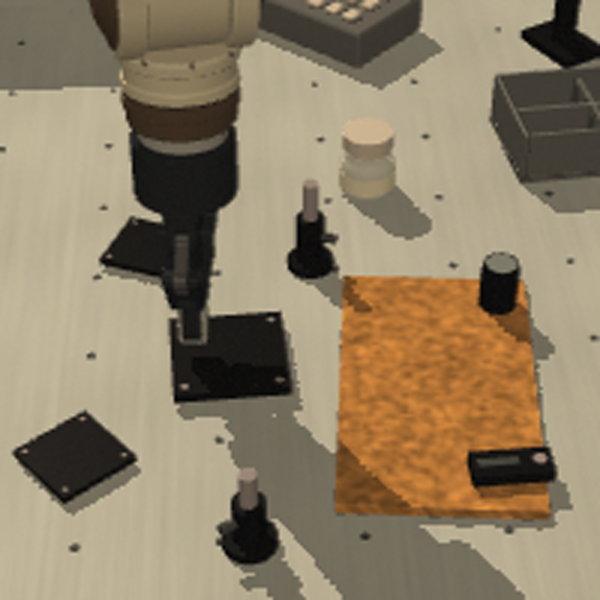

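```bash
python3 - <<'E'
from h import *
for uv,c in (((193,345),"now"),((118,335),"prev")):
  for z in (0,.013,.02): print(c,z,ray("side",(220+uv[0]/3,110+uv[1]/3),z))
from workcell import eyes
import cv2
p,d=eyes.camera("side"); cv2.imwrite("pics/s6.png",cv2.resize(p[190:265,250:350,::-1],None,fx=8,fy=8,interpolation=cv2.INTER_CUBIC))
P=eyes.camera_params("side");E=P["extrinsics"]
for u,v in ((284,215),(284,220),(284,223),(284,226),(284,230),(300,240)):
  Z=d[v,u]; c=np.array([(u-P["cx"])/P["fx"]*Z,(v-P["cy"])/P["fy"]*Z,Z]); print(u,v,E[:3,:3].T@(c-E[:3,3]))
E
```

```text
now 0 [0.48266471 0.10313831 0.        ]
now 0.013 [0.48338628 0.08810681 0.013     ]
now 0.02 [0.48377482 0.08001293 0.02      ]
prev 0 [0.42286093 0.11852964 0.        ]
prev 0.013 [0.4246259  0.10322961 0.013     ]
prev 0.02 [0.42557626 0.09499113 0.02      ]
284 215 [0.48475298 0.07638729 0.05300158]
284 220 [0.48389915 0.07799227 0.03686525]
284 223 [0.48371932 0.07193272 0.03304607]
284 226 [0.48249177 0.0872401  0.0107016 ]
284 230 [0.48250121 0.07392856 0.0100059 ]
300 240 [0.51877681 0.03931646 0.00863055]
```

View pics/s6.png

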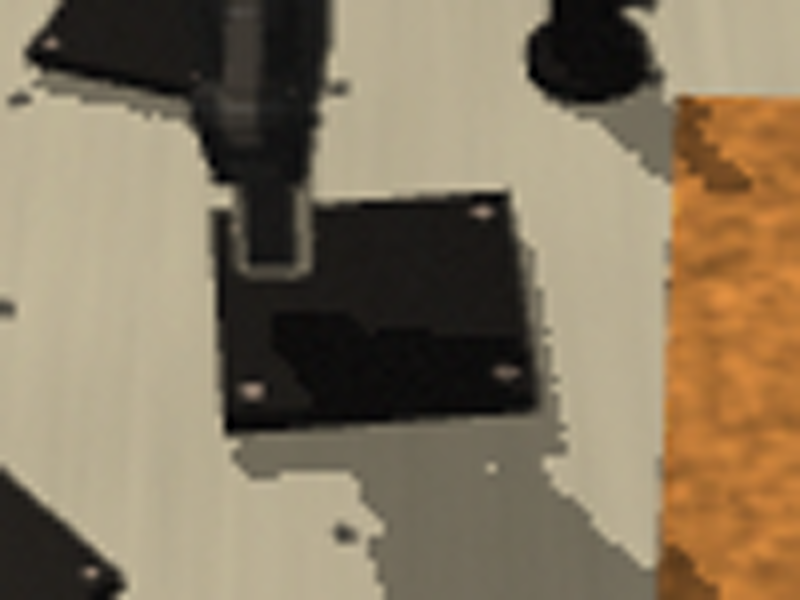

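The crop shows the finger (tip at (272,272)) overlapping the cell's top, and the cell has not moved. So the tips are higher than the 22 mm figure gives. I'll measure the tip in the wrist camera's depth.

```bash
python3 w.py 7; python3 - <<'E'
from h import *
np.set_printoptions(precision=4,suppress=True)
P=eyes.camera_params("wrist");M=P["mount"]
for f in ("pics/w3.npz","pics/w7.npz"):
  d=np.load(f)["d"]
  v,u=np.mgrid[0:480,0:640]
  c=np.stack([(u-P["cx"])/P["fx"]*d,(v-P["cy"])/P["fy"]*d,d],-1)
  t=c@M[:3,:3].T+M[:3,3]; 
  m=(d>0)&(abs(t[...,0])<.02)&(abs(t[...,1])<.05)
  # for each row near the pads
  for r in range(270,400,10):
    k=m[r]; 
    if k.any():
      uu=np.where(k)[0]; z=t[r,uu,2]; i=uu[z.argsort()[::max(1,len(uu)//6)]]
      print(f[5:7],r,[(int(a),*np.round(t[r,a]*1000,0)) for a in i])
E
```

```text
8.025 [0.4821 0.0859 0.0242] [-174.0701    0.0463  174.7036] [-0.093   0.162  -0.3465] 0.00020174326415320614
w3 290 [(273, np.float64(11.0), np.float64(-17.0), np.float64(-19.0)), (263, np.float64(11.0), np.float64(-21.0), np.float64(-18.0)), (369, np.float64(11.0), np.float64(21.0), np.float64(-17.0)), (269, np.float64(11.0), np.float64(-19.0), np.float64(-17.0)), (361, np.float64(10.0), np.float64(18.0), np.float64(-17.0)), (270, np.float64(10.0), np.float64(-18.0), np.float64(-16.0)), (359, np.float64(8.0), np.float64(18.0), np.float64(-11.0))]
w3 300 [(371, np.float64(11.0), np.float64(20.0), np.float64(-27.0)), (367, np.float64(11.0), np.float64(19.0), np.float64(-26.0)), (256, np.float64(11.0), np.float64(-22.0), np.float64(-26.0)), (362, np.float64(8.0), np.float64(18.0), np.float64(-21.0)), (242, np.float64(7.0), np.float64(-29.0), np.float64(-17.0)), (245, np.float64(6.0), np.float64(-28.0), np.float64(-17.0))]
w3 310 [(259, np.float64(11.0), np.float64(-20.0), np.float64(-36.0)), (256, np.float64(11.0), np.float64(-21.0), np.float64(-34.0)), (376, np.float64(10.0), np.floa
[... 8711 characters left out ...]
64(-73.0)), (128, np.float64(12.0), np.float64(-45.0), np.float64(-72.0)), (300, np.float64(11.0), np.float64(-4.0), np.float64(-71.0)), (413, np.float64(2.0), np.float64(27.0), np.float64(-59.0)), (323, np.float64(-8.0), np.float64(2.0), np.float64(-47.0))]
w7 390 [(376, np.float64(18.0), np.float64(12.0), np.float64(-84.0)), (390, np.float64(17.0), np.float64(16.0), np.float64(-82.0)), (147, np.float64(13.0), np.float64(-38.0), np.float64(-77.0)), (100, np.float64(12.0), np.float64(-50.0), np.float64(-76.0)), (527, np.float64(11.0), np.float64(49.0), np.float64(-75.0)), (301, np.float64(7.0), np.float64(-4.0), np.float64(-70.0)), (329, np.float64(-8.0), np.float64(4.0), np.float64(-51.0))]
```

View pics/w7.png

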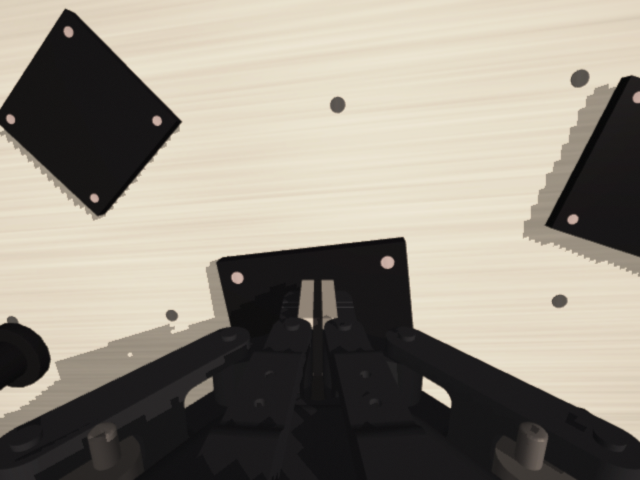

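The wrist depth puts the tips (pixels (305,280)-(335,280)) at tool z ≈ -8 mm. They are about 30 mm higher than the text says, and the side view agrees (tip z ≈ 30 mm). I'll back off, then go down by feel.

>>> drive_tool(plan=[[0.2, [-0.02, 0.001, 0], 0], [0.2, [-0.02, 0.001, 0], 0], [0.2, [-0.017, 0.001, 0], 0], [0.2, [0, 0, -0.008], 0], [0.2, [0, 0, -0.008], 0], [0.2, [0, 0, -0.006], 0], [0.2, [0, 0, 0], 0], [0.2, [0, 0, 0], 0]])

```text
time: 9.07
ee_pos: [0.4254, 0.0889, 0.0023]
tcp_rot: [-174.1, 0.1, 174.7]
wrist_force: [0.4, 0.7, 0.1]
opening: 0.0171
```

```bash
python3 - <<'E'
from workcell import eyes,monitor
import cv2
print(monitor.get_obs()["ee_pos"])
p,d=eyes.camera("side"); cv2.imwrite("pics/s8.png",cv2.resize(p[190:265,230:330,::-1],None,fx=8,fy=8,interpolation=cv2.INTER_CUBIC))
E
```

```text
[0.42535913 0.08888943 0.0022941 ]
```

View pics/s8.png

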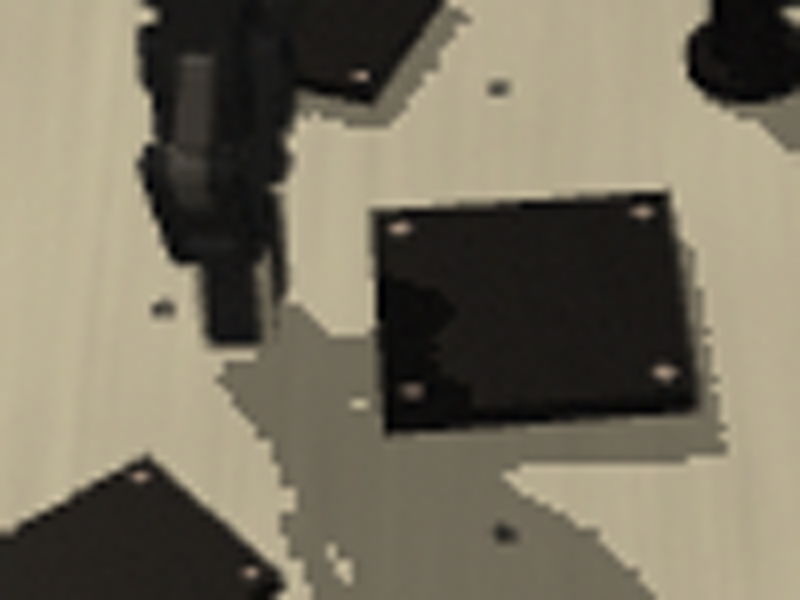

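The tip is at crop (233,345), still clearly above the table and behind the cell's rim at (380,320).

>>> drive_tool(plan=[[0.2, [0, 0, -0.003], 0], [0.2, [0, 0, -0.002], 0], [0.2, [0, 0, -0.001], 0], [0.2, [0, 0, 0], 0]])

```text
time: 9.62
ee_pos: [0.4258, 0.0892, -0.0006]
tcp_rot: [-174.1, 0.2, 174.7]
wrist_force: [-11.2, -0.9, 32.4]
opening: 0.017
```

>>> drive_tool(plan=[[0.2, [0, 0, -0.0015], 0], [0.2, [0, 0, 0], 0]])

```text
time: 9.88
ee_pos: [0.4259, 0.0893, -0.0008]
tcp_rot: [-174.1, 0.2, 174.7]
wrist_force: [-18.2, -2.1, 46.4]
opening: 0.0175
```

>>> drive_tool(plan=[[0.2, [0, 0, -0.001], 0], [0.2, [0, 0, 0], 0]])

```text
time: 10.12
ee_pos: [0.4259, 0.0893, -0.0009]
tcp_rot: [-174.2, 0.2, 174.8]
wrist_force: [-21.9, -2.2, 56.3]
opening: 0.0173
```

Table contact came at TCP z ≈ -0.3 mm, which puts the lower tip level with the reported TCP height. I'll raise to tip ≈ 1 mm.

>>> drive_tool(plan=[[0.2, [0, 0, 0.005], 0], [0.2, [0, 0, 0.0023], 0], [0.2, [0, 0, 0], 0]])

```text
time: 10.5
ee_pos: [0.4251, 0.0889, 0.0008]
tcp_rot: [-174.1, 0.1, 174.7]
wrist_force: [0.5, 0.9, -0.1]
opening: 0.0168
```

>>> drive_tool(plan=[[0.2, [0.008, -0.0008, 0], 0], [0.2, [0.008, -0.0008, 0], 0], [0.2, [0.006, -0.0006, 0], 0], [0.2, [0.005, -0.0005, 0], 0], [0.2, [0.006, -0.0006, 0], 0], [0.2, [0.006, -0.0006, 0], 0], [0.2, [0.006, -0.0006, 0], 0], [0.2, [0.006, -0.0006, 0], 0], [0.2, [0.006, -0.0006, 0], 0], [0.2, [0, 0, 0], 0]])

```text
time: 11.75
ee_pos: [0.4827, 0.0831, 0.0011]
tcp_rot: [-174.1, 0.1, 174.7]
wrist_force: [0.6, -0.2, 0.2]
opening: 0.0172
```

```bash
python3 s.py 9
```

```text
11.75 [0.4827 0.0831 0.0011] [-174.0726    0.0851  174.6956] [ 0.6149 -0.2387  0.2112] 0.017188804029078925
```

View pics/s9.png

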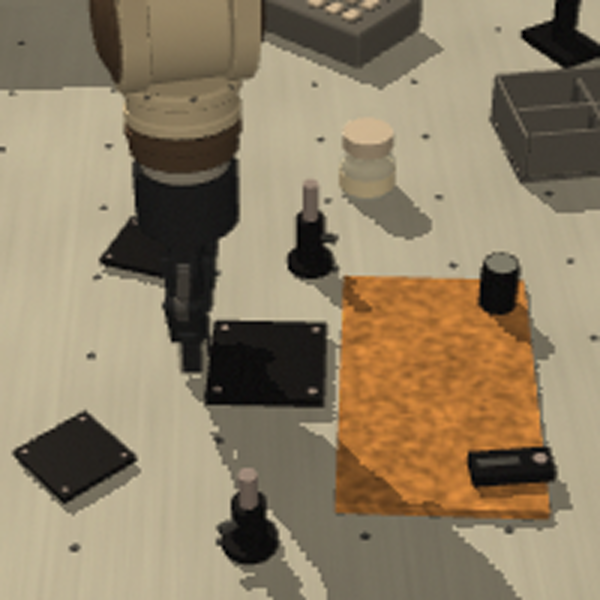

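The cell is now square to the board, with about a 10 mm gap ((327,365) to (340,365)). I'll close the gap slowly.

>>> drive_tool(plan=[[0.2, [0.004, -0.0004, 0], 0], [0.2, [0.004, -0.0004, 0], 0], [0.2, [0.003, -0.0003, 0], 0], [0.2, [0, 0, 0], 0]])

```text
time: 12.3
ee_pos: [0.4935, 0.0821, 0.0011]
tcp_rot: [-174.1, 0.1, 174.7]
wrist_force: [-0.1, -0.1, 0.3]
opening: 0.0168
```

>>> drive_tool(plan=[[0.2, [0.001, -0.0001, 0], 0], [0.2, [0.001, -0.0001, 0], 0], [0.2, [0, 0, 0], 0]])

```text
time: 12.68
ee_pos: [0.4942, 0.082, 0.0011]
tcp_rot: [-174.1, -0.0, 174.7]
wrist_force: [-6.0, 1.2, 4.3]
opening: 0.0169
```

```bash
python3 - <<'E'
from workcell import eyes,monitor
import cv2
o=monitor.get_obs();print(o["ee_pos"],o["wrist_force"])
p,d=eyes.camera("side"); cv2.imwrite("pics/s10.png",cv2.resize(p[190:265,270:370,::-1],None,fx=8,fy=8,interpolation=cv2.INTER_CUBIC))
p,d=eyes.camera("scene"); cv2.imwrite("pics/sc10.png",cv2.resize(p[200:320,270:430,::-1],None,fx=5,fy=5,interpolation=cv2.INTER_CUBIC))
E
```

```text
[0.49420887 0.08204999 0.00108972] [-6.04735883  1.22130219  4.31394103]
```

View pics/s10.png

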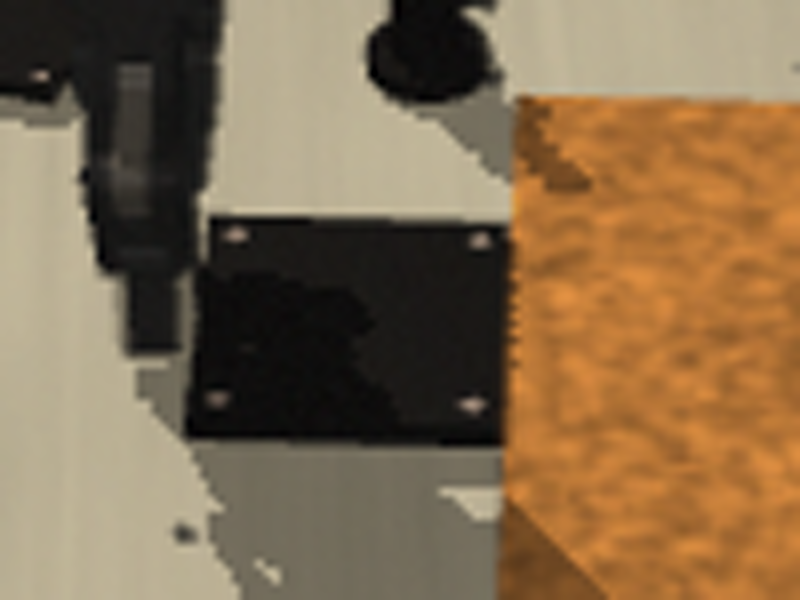

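View pics/sc10.png

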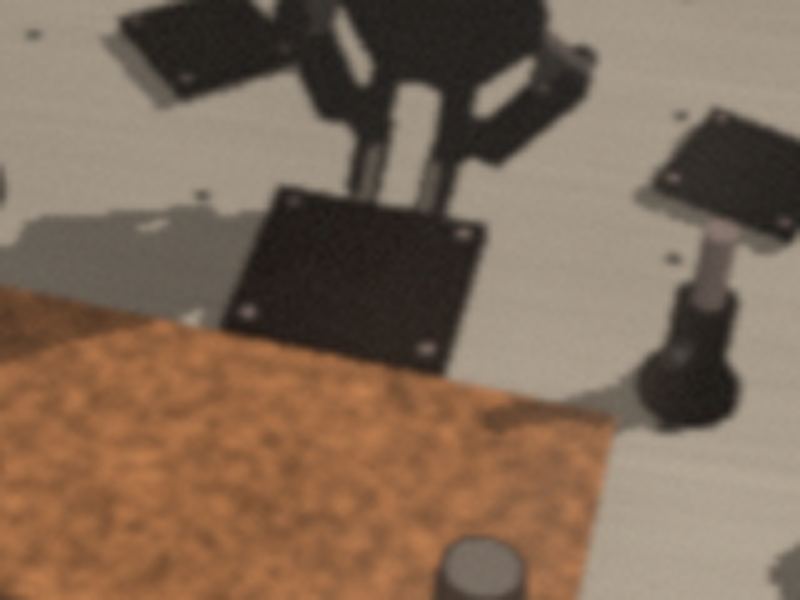

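The cell sits flush against the board edge in both views: its leading side runs (225,330)-(445,375) in the scene crop, and both fingers are on the near rim. Force is 6 N. I'll add a little preload and start the arc.

>>> drive_tool(plan=[[0.2, [0.0005, 0, 0], 0], [0.2, [0, 0, 0.002], 0], [0.2, [0, 0, 0.003], 0], [0.2, [0, 0, 0.003], 0], [0.2, [0, 0, 0], 0]])

```text
time: 13.4
ee_pos: [0.4946, 0.0821, 0.0087]
tcp_rot: [-174.1, -0.1, 174.7]
wrist_force: [-5.4, 2.5, -0.3]
opening: 0.0171
```

```bash
python3 - <<'E'
from workcell import eyes,monitor
import cv2
o=monitor.get_obs();print(o["ee_pos"],o["wrist_force"])
p,d=eyes.camera("side"); cv2.imwrite("pics/s11.png",cv2.resize(p[190:265,270:370,::-1],None,fx=8,fy=8,interpolation=cv2.INTER_CUBIC))
E
```

```text
[0.49456508 0.08214311 0.00873076] [-5.41136161  2.51885807 -0.31277766]
```

View pics/s11.png

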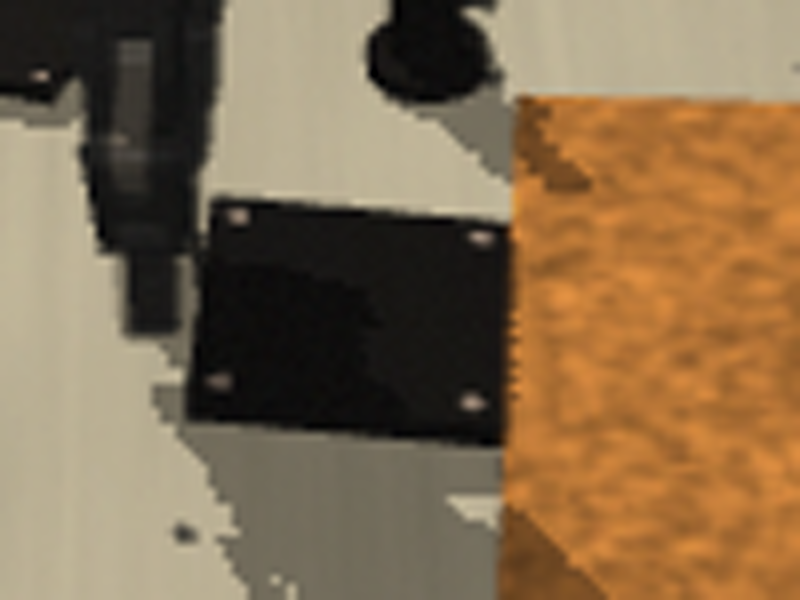

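The near rim is rising with the fingers: it went from crop row 437 to 420 while the leading side stayed on the edge. I'll continue along the arc.

>>> drive_tool(plan=[[0.2, [0.0005, 0, 0.0025], 0], [0.2, [0.0005, -0.0001, 0.0025], 0], [0.2, [0.0005, -0.0001, 0.0025], 0], [0.2, [0, 0, 0], 0]])

```text
time: 13.95
ee_pos: [0.4954, 0.082, 0.016]
tcp_rot: [-174.1, -0.2, 174.7]
wrist_force: [-7.9, 2.3, 1.3]
opening: 0.0167
```

>>> drive_tool(plan=[[0.2, [0.0006, -0.0001, 0.0039], 0], [0.2, [0.0008, -0.0001, 0.0039], 0], [0.2, [0.0009, -0.0001, 0.0038], 0], [0.2, [0.0011, -0.0001, 0.0037], 0], [0.2, [0, 0, 0], 0]])

```text
time: 14.58
ee_pos: [0.4991, 0.0816, 0.0317]
tcp_rot: [-174.1, -0.1, 174.7]
wrist_force: [-8.6, 2.4, 0.8]
opening: 0.0173
```

>>> drive_tool(plan=[[0.2, [0.0013, -0.0001, 0.0037], 0], [0.2, [0.0014, -0.0001, 0.0037], 0], [0.2, [0.0016, -0.0002, 0.0036], 0], [0.2, [0.0017, -0.0002, 0.0035], 0], [0.2, [0, 0, 0], 0]])

```text
time: 15.2
ee_pos: [0.5055, 0.081, 0.0466]
tcp_rot: [-174.1, -0.1, 174.7]
wrist_force: [-8.6, 2.7, 3.2]
opening: 0.0172
```

```bash
python3 - <<'E'
from workcell import eyes,monitor
import cv2
o=monitor.get_obs();print(o["ee_pos"],o["wrist_force"])
p,d=eyes.camera("side"); cv2.imwrite("pics/s12.png",cv2.resize(p[170:260,270:370,::-1],None,fx=6,fy=6,interpolation=cv2.INTER_CUBIC))
E
```

```text
[0.50552879 0.08102904 0.04656379] [-8.61146766  2.69718327  3.16713806]
```

View pics/s12.png

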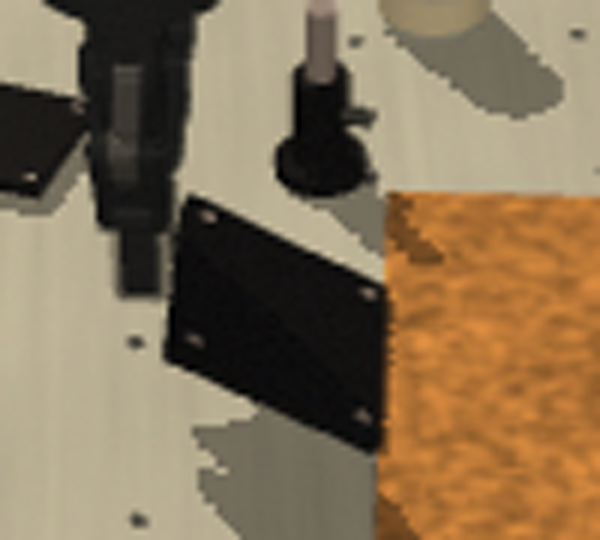

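The side view shows the cell at about 30°, with its leading side still on the edge at (385,290)-(380,450). Forces are steady, so I'll continue.

>>> drive_tool(plan=[[0.2, [0.0019, -0.0002, 0.0035], 0], [0.2, [0.002, -0.0002, 0.0034], 0], [0.2, [0.0022, -0.0002, 0.0033], 0], [0.2, [0.0023, -0.0002, 0.0032], 0], [0.2, [0.0024, -0.0002, 0.0031], 0], [0.2, [0.0026, -0.0002, 0.003], 0], [0.2, [0, 0, 0], 0]])

```text
time: 16.12
ee_pos: [0.52, 0.0797, 0.0663]
tcp_rot: [-174.1, 0.1, 174.7]
wrist_force: [-5.6, 1.7, 5.2]
opening: 0.0172
```

>>> drive_tool(plan=[[0.2, [0.0027, -0.0003, 0.0031], 0], [0.2, [0.0028, -0.0003, 0.003], 0], [0.2, [0.003, -0.0003, 0.0028], 0], [0.2, [0.003, -0.0003, 0.0026], 0], [0.2, [0.0031, -0.0003, 0.0025], 0], [0.2, [0.0032, -0.0003, 0.0023], 0], [0.2, [0, 0, 0], 0]])

```text
time: 17.0
ee_pos: [0.5381, 0.0776, 0.0823]
tcp_rot: [-174.1, 0.1, 174.7]
wrist_force: [-0.6, -0.6, -0.1]
opening: 0.0171
```

```bash
python3 - <<'E'
from workcell import eyes,monitor
import cv2
o=monitor.get_obs();print(o["ee_pos"],o["wrist_force"])
p,d=eyes.camera("side"); cv2.imwrite("pics/s13.png",cv2.resize(p[150:260,270:390,::-1],None,fx=5,fy=5,interpolation=cv2.INTER_CUBIC))
E
```

```text
[0.5381082  0.0776038  0.08227803] [-0.56245064 -0.57857873 -0.1479887 ]
```

View pics/s13.png

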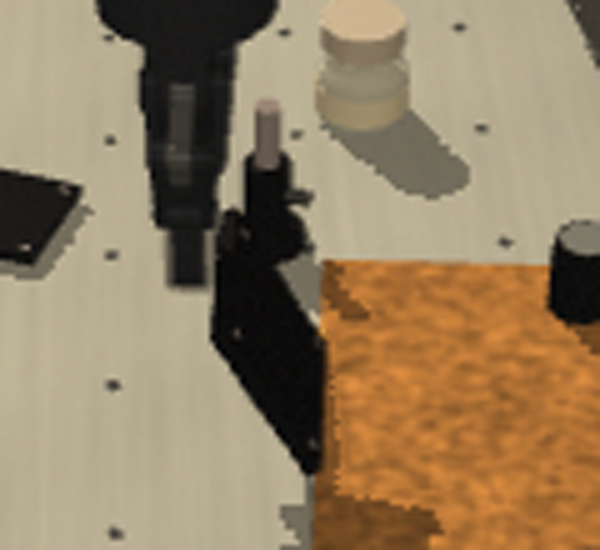

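The cell is at about 60°, leaning on the fingertips with only its own weight (0.6 N). Its foot is on the edge line at (325,330)-(312,475). From here I'll push mostly forward, keeping the tips just below the rim.

>>> drive_tool(plan=[[0.2, [0.0034, -0.0003, 0.0016], 0], [0.2, [0.0034, -0.0003, 0.0015], 0], [0.2, [0.0035, -0.0003, 0.0013], 0], [0.2, [0.0035, -0.0003, 0.0012], 0], [0.2, [0, 0, 0], 0]])

```text
time: 17.68
ee_pos: [0.5518, 0.0765, 0.0878]
tcp_rot: [-174.1, 0.1, 174.7]
wrist_force: [-0.0, 0.1, 0.5]
opening: 0.0173
```

```bash
python3 - <<'E'
from workcell import eyes,monitor
import cv2
o=monitor.get_obs();print(o["ee_pos"],o["wrist_force"])
p,d=eyes.camera("side"); cv2.imwrite("pics/s14.png",cv2.resize(p[150:260,270:390,::-1],None,fx=5,fy=5,interpolation=cv2.INTER_CUBIC))
E
```

```text
[0.55182404 0.07649452 0.08777582] [-0.02369717  0.14722687  0.52987563]
```

View pics/s14.png

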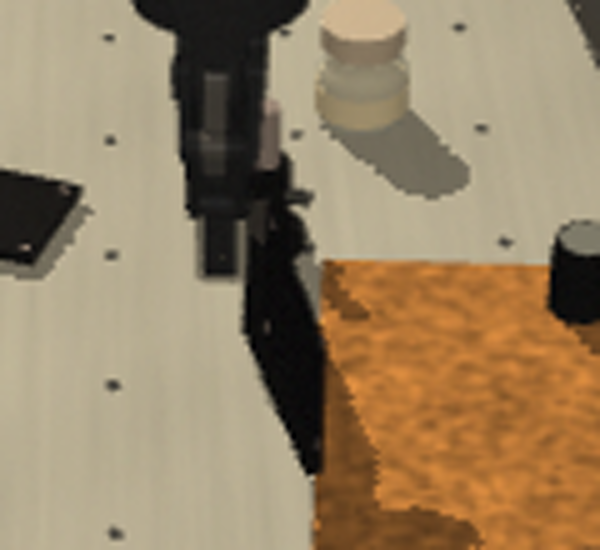

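It is at about 70° now and still follows the fingers. I'll continue.

>>> drive_tool(plan=[[0.2, [0.0037, -0.0004, 0.0011], 0], [0.2, [0.0037, -0.0004, 0.0009], 0], [0.2, [0.0038, -0.0004, 0.0007], 0], [0.2, [0.0038, -0.0004, 0.0005], 0], [0.2, [0, 0, 0], 0]])

```text
time: 18.35
ee_pos: [0.5668, 0.0749, 0.0909]
tcp_rot: [-174.1, 0.1, 174.7]
wrist_force: [-0.3, 1.0, 0.0]
opening: 0.0171
```

```bash
python3 - <<'E'
from workcell import eyes,monitor
import cv2
o=monitor.get_obs();print(o["ee_pos"],o["wrist_force"])
p,d=eyes.camera("side"); cv2.imwrite("pics/s15.png",cv2.resize(p[150:260,270:390,::-1],None,fx=5,fy=5,interpolation=cv2.INTER_CUBIC))
E
```

```text
[0.56680307 0.07487519 0.09089302] [-2.50094933e-01  9.96206104e-01  5.56381220e-04]
```

View pics/s15.png

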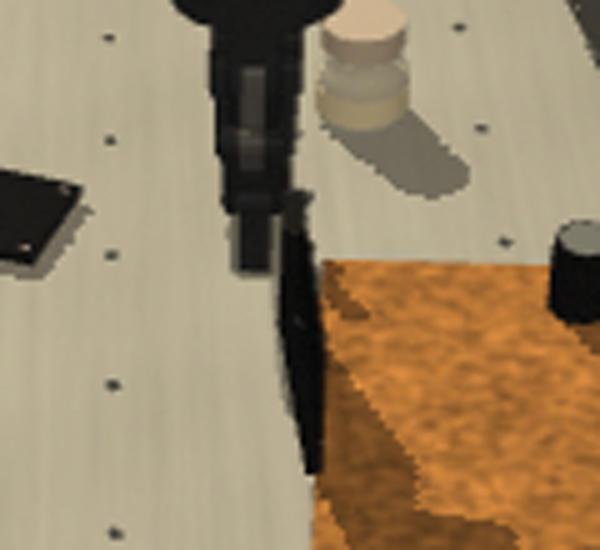

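It is at about 80°, nearly upright with its foot on the edge at (315,470). I'll ease it past vertical.

>>> drive_tool(plan=[[0.2, [0.003, -0.0003, 0.0003], 0], [0.2, [0.003, -0.0003, 0.0003], 0], [0.2, [0.003, -0.0003, 0], 0], [0.2, [0.003, -0.0003, 0], 0], [0.2, [0.002, -0.0002, 0], 0], [0.2, [0.002, -0.0002, 0], 0], [0.2, [0, 0, 0], 0]])

```text
time: 19.27
ee_pos: [0.5827, 0.0733, 0.0915]
tcp_rot: [-174.1, 0.1, 174.7]
wrist_force: [-0.8, 0.3, -0.6]
opening: 0.0169
```

```bash
python3 - <<'E'
from workcell import eyes,monitor
import cv2
o=monitor.get_obs();print(o["ee_pos"],o["wrist_force"])
p,d=eyes.camera("side"); cv2.imwrite("pics/s16.png",cv2.resize(p[150:260,270:390,::-1],None,fx=5,fy=5,interpolation=cv2.INTER_CUBIC))
E
```

```text
[0.58265923 0.0732977  0.09152877] [-0.78358988  0.27293213 -0.61989163]
```

View pics/s16.png

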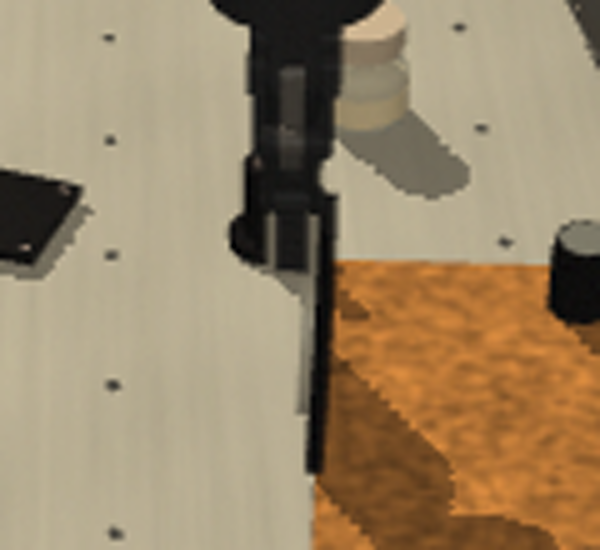

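It stands upright, with the bezel seen on the robot side at (305,350). A little more pushes it over.

>>> drive_tool(plan=[[0.2, [0.002, -0.0002, 0], 0], [0.2, [0.002, -0.0002, 0], 0], [0.2, [0.002, -0.0002, 0], 0], [0.2, [0.002, -0.0002, 0], 0], [0.2, [0.002, -0.0002, 0], 0], [0.2, [0, 0, 0], 0], [0.2, [0, 0, 0], 0]])

```text
time: 20.2
ee_pos: [0.5925, 0.0724, 0.0916]
tcp_rot: [-174.1, 0.1, 174.7]
wrist_force: [0.5, -0.1, 0.0]
opening: 0.0172
```

```bash
python3 s.py 17
```

```text
20.2 [0.5925 0.0724 0.0916] [-174.0764    0.058   174.713 ] [ 0.4993 -0.0533  0.019 ] 0.017214724740659403
```

View pics/s17.png

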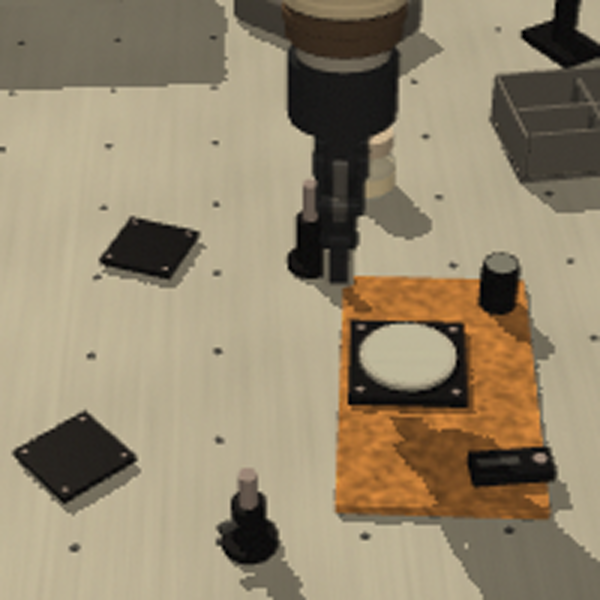

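The cell now lies flat on the cork with its mirror up (centre (408,362)). The tube (500,283) and clamp (510,465) look untouched. I'll retreat, then do a final check.

>>> drive_tool(plan=[[0.2, [-0.01, 0, 0.02], 0], [0.2, [-0.01, 0, 0.03], 0], [0.2, [-0.015, 0, 0.03], 0], [0.2, [-0.02, 0, 0.02], 0], [0.2, [-0.02, 0, 0], 0], [0.2, [-0.02, 0, 0], 0], [0.2, [0, 0, 0], 0], [0.2, [0, 0, 0], 0]])

```text
time: 21.25
ee_pos: [0.4979, 0.0724, 0.1925]
tcp_rot: [-174.1, 0.1, 174.7]
wrist_force: [0.2, -0.8, 0.2]
opening: 0.0173
```

```bash
python3 s.py 18; python3 - <<'E'
from h import *
import cv2
np.set_printoptions(precision=1,suppress=True)
p,d=eyes.camera("scene"); cv2.imwrite("pics/sc18.png",cv2.resize(p[195:345,230:430,::-1],None,fx=4,fy=4,interpolation=cv2.INTER_CUBIC))
a=cv2.imread("pics/side0.png"); b,_=eyes.camera("side"); df=np.abs(a.astype(int)-b[:,:,::-1]).max(2)>40
for n,(x0,y0,x1,y1) in dict(tube=(376,192,396,216),clamp=(374,256,408,276),postb=(290,264,314,300),driver=(272,318,370,345),jar=(330,148,356,178),small1=(222,244,268,280),small2=(250,180,290,205),posta=(314,168,334,205)).items(): print(n,df[y0:y1,x0:x1].mean().round(3))
E
```

```text
21.25 [0.4979 0.0724 0.1925] [-174.0969    0.1413  174.7193] [ 0.2336 -0.7594  0.2409] 0.0173356458143591
tube 0.0
clamp 0.0
postb 0.0
driver 0.13
jar 0.0
small1 0.0
small2 0.0
posta 0.0
```

View pics/sc18.png

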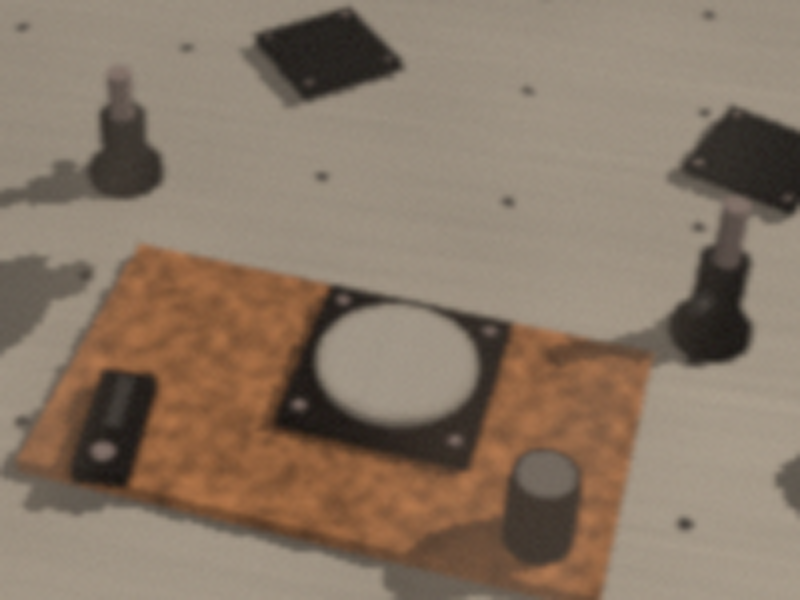

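View pics/s18.png

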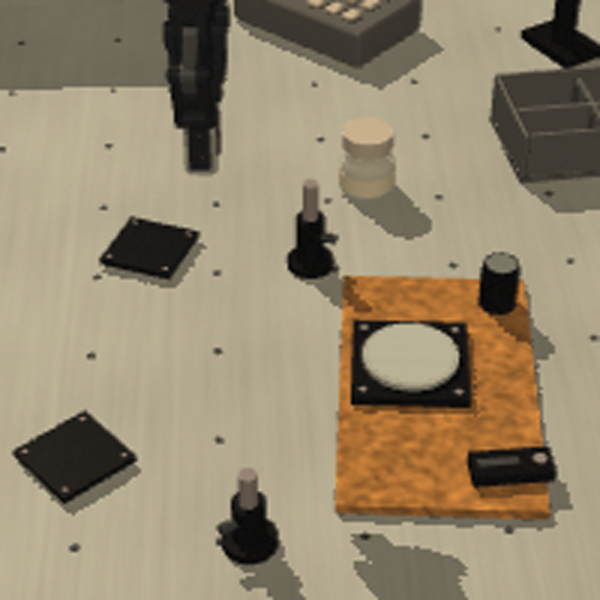

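The scene crop shows the cell flat on the cork, mirror up (398,365), clear of the tube and clamp. Only the driver patch differs (13 %), probably the arm's shadow. I'll check that and whether the cell is still.

```bash
python3 - <<'E'
from workcell import eyes
import cv2,numpy as np
b,_=eyes.camera("side"); b=b[:,:,::-1]; a=cv2.imread("pics/side0.png")
cv2.imwrite("pics/drv.png",cv2.resize(np.vstack([a[305:355,260:380],b[305:355,260:380]]),None,fx=5,fy=5))
c=cv2.resize(b[110:310,220:420],None,fx=3,fy=3,interpolation=cv2.INTER_CUBIC)
print(np.abs(c.astype(int)-cv2.imread("pics/s18.png"))[300:420,330:490].max())
E
```

```text
6
```

View pics/drv.png

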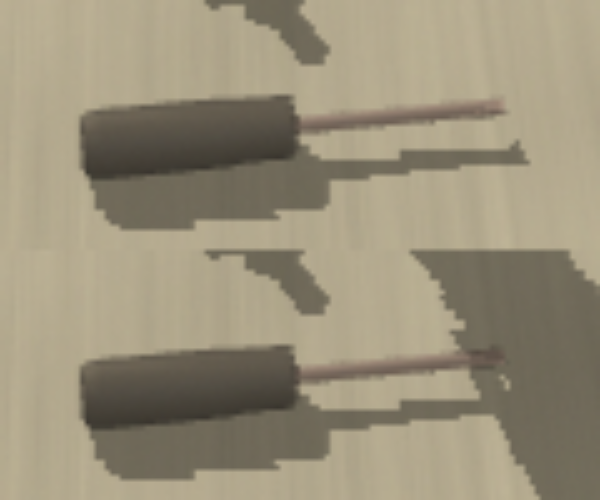

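The driver has not moved; the arm's shadow at (520,380) made the difference. The cell is still.

```bash
python3 -c "
from workcell import job; print(job.job_done())"
```

```text
the job is handed in; nothing more can be done
None
```

The mirror cell now lies flat on the cork with its mirror facing up, and I handed the job in at about 21.5 s. I pushed the 90 mm cell square against the board's near edge with the fingertips, swung its near rim up along the arc at about 5–9 N, and eased it past upright so it fell onto its back. It was not gripped or lifted.

**Last checks:** Both outside cameras show the cell flat, wholly on the cork, still, and clear of the tube and clamp. In before-and-after side pictures the tube, clamp, both posts, jar and the two smaller cells show no change. The driver's patch differed by 13 %, and a close crop showed that was only the arm's shadow. The gripper is clear, about 0.19 m up.

**What went wrong or disagreed:**
- **Tilt:** joint 6 reached its limit on the approach and left the tool tilted 5.9° sideways. I worked with the half-turned wrist and the fingers nearly shut instead.
- **Fingertip height:** the tips turned out to be at about the reported TCP height, not 22 mm ahead of it. My first push therefore passed above the cell without moving it.
- **Table force:** feeling for the table then pressed the fingertips on it with up to 56 N vertically (about 60 N in all). That is below the 120 N wrist limit, but more than I intended.

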